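# Hold the gear-side plate over an open fishing reel

## Task

Take the gold gear-side plate of the fishing reel (the egg-shaped one with the crank post) by its post out of the parts tray, lift it over the screwdriver block without touching the block, and stop with it hovering level about a centimetre above the rim of the open reel frame, egg outline exactly over egg outline with the post over the rim's lobe, not touching the reel. Finish while still holding it there motionless, so that I can guide the spool shaft into the gears by hand: do not put it down or let go. Keep the plate level all the way so the gears stay in, and leave the reel, the tools and the other parts where they lie.

Things in the scene. Friction and masses are not known exactly. Their poses are not given: they have to be found in the camera images.
- gear_plate: Gear-side plate, loose, gold, 210 g, face up in one bay of the tray. Egg-shaped: disc r 46 mm, 15 thick, about the origin (centre of the underside), plus lobe r 26, 16 thick, centred 34 mm along x. z up. On the lobe's centre stands the crank post: foot ring r 18 up to z 20, then a plain round post 24 mm in diameter, z 20 to 44: grip it from above, any side. Mass centre 16 mm from the post axis.
- gear_plate_post (a point): Centre of the top end of the crank post of the gear-side plate: 34 mm along the plate's x axis, 44 mm above its underside.
- reel_frame: Open reel frame, loose, gold, 420 g, lying on its side on the bench, open side up. Cage 92 mm across, 54 high: bottom plate, pillars, spool, top rim. Rim egg-shaped like the plate: r 46 mm about the origin's vertical, lobe r 26 centred 34 mm along x. At -x the reel's foot stands out to 59 mm, 37 high. Spool and shaft end 1 mm below the rim top. Origin: centre of underside; x to the lobe, z up.
- frame_rim (a point): Centre of the round part of the frame's top rim, at the height of the rim's top face (54 mm above the bench); axes as the frame's.
- frame_lobe (a point): Centre of the lobe of the frame's top rim, 34 mm along the frame's x axis, at the height of the rim's top face; the post belongs above it.
- parts_tray: Grey plastic parts tray, fixed, 270 mm (its x) by 145 mm (its y), walls 28 mm high and 4 mm thick, inner floor 4 mm above the bench, one cross wall in the middle (25 mm high) making two bays. Origin: centre of its underside. It stands left or right of the screwdriver block, the reel frame on the other side.
- driver_block: Wooden screwdriver block, fixed, between the tray and the reel frame: 280 mm long (its x), 50 mm wide, 50 mm high, with four screwdrivers and a pair of pliers standing in it in a row, handles up. The tools are firm in the block; the tallest reaches 146 mm above the bench. Origin: centre of its underside.
- round_plate: The other side plate, to be left alone: round gold disc of radius 46 mm, 14 mm thick (18 mm over its small knob), with no lobe and no post, lying in the other bay of the tray. Origin: centre of its underside.
- crank: Crank arm, left alone: flat gold bar 22 by 95 mm with an upright gold knob 53 mm high at one end (+y, 36 mm from the origin), beside the reel frame. Origin: middle of the bar's underside.
- box_wrench: Steel ring spanner 152 mm long (its y), 8 mm thick, lying beside the reel frame near its foot; left alone. Origin: its middle, on the bench.
- spare_spool: Spare gold spool standing on the bench beyond the block, 74 mm in diameter, 40 mm high with a steel shaft up to 66 mm; left alone. Origin: centre of its underside.
- oil_bottle: Small white oil bottle, 34 mm in diameter, 95 mm high, standing; left alone. Origin: centre of its underside.
- adjustable_wrench: Dark steel adjustable wrench 200 mm long (its x), 12 mm thick, lying; left alone. Origin: near its middle, on the bench.
- side_cutters: Side cutters with red handles, 145 mm long (its x), 12 mm thick, lying; left alone. Origin: near the middle, on the bench.
- loose_driver: Red-handled screwdriver, 200 mm long, lying on the bench away from the other things (along its x); left alone. Origin: on the bench beneath it.
Mind the look-alikes: they are no part of the job. Leave any blue, turquoise or white look-alike of the gear_plate alone.

How it is judged (in metres and radians):
On the way, in this order (a step that is already met when the one before it is completed fails the run):
1. the plate is lifted out of the tray in the gripper (height (world z) of gear_plate above 0.045 m and contact force between gear_plate and the fingers above 0.5 N), for 0.1 s.
2. the plate passes over the screwdriver block (height (world z) of gear_plate above 0.12 m and y of gear_plate in the frame of driver_block between -0.09 and 0.09 m and x of gear_plate in the frame of driver_block between -0.2 and 0.2 m), for 0.04 s.
At the end, for the whole second after the job is handed in: Plate in the gripper, at rest, level within 0.10 rad, underside 3 to 18 mm above the rim top, disc centre within 6 mm and post within 8 mm of their places over the rim, turned within 0.15 rad, not touching the reel, which has moved less than 10 mm (horizontal distance between gear_plate and frame_rim below 0.006 m and horizontal distance between gear_plate_post and frame_lobe below 0.008 m and angle between the x axis of gear_plate and the x axis of reel_frame, either way round below 0.15 rad and angle between gear_plate's own z axis and vertical below 0.1 rad and z of gear_plate in the frame of frame_rim between 0.003 and 0.018 m and contact force between gear_plate and reel_frame below 0.05 N and contact force between gear_plate and the fingers above 1 N and linear speed of gear_plate below 0.02 m/s and distance of reel_frame from where it was at the start of the episode below 0.01 m and angle between reel_frame's own z axis and vertical below 0.05 rad); the arm keeps its last pose, push and grip.
It fails at once if the plate knocks against the reel (contact force between gear_plate and reel_frame above 0.5 N).
It fails at once if the screwdriver block is touched (contact force between driver_block and anything else above 1 N).
It fails at once if the plate is tipped (angle between gear_plate's own z axis and vertical above 0.4 rad).
It fails at once if the reel is pushed aside (distance of reel_frame from where it was at the start of the episode above 0.01 m).
It fails at once if a bystander is displaced (distance of any of round_plate, crank, box_wrench, spare_spool, oil_bottle, adjustable_wrench, side_cutters, loose_driver from where it was at the start of the episode above 0.02 m).
It also fails if it takes over 48 s, if anything falls off the work surface, if the arm or the gripper's body presses on something with over 40 N, if the wrist force passes 120 N, or if a joint passes its speed limit or range.

## Robot

A 6-joint arm with a two-finger parallel gripper is mounted at the origin on the work surface. World frame = base frame: x ahead of the robot, y to its left, z up, the work surface at z = 0. Lengths are in m, angles in degrees, forces in N, time in s.
With the tool pointing down it reaches from about 0.3 to 0.75 m from the base axis. Payload 8.5 kg.
Tool frame: the origin (TCP) lies at the very end of the fingers, on their centre line; the grasp point (between the pads) lies 19 mm behind it (grip_depth is the distance from the TCP to the grasp point, in m); z points along the fingers, y is the direction in which the jaws open and shut (so a half turn about z gives the same grasp; the last joint's range is limited). The gripper opens to 85 mm and grips with 20 to 120 N. Pads are 22 mm wide; open, the fingers measure 114 mm over their backs; the gripper's body (76 mm by 85 mm) begins 54 mm behind the grasp point. The pads swing forward as they close: fully open they stand 13 mm farther back than shut.
Start: joints at [64.784, 21.807, 74.336, -0, 83.858, -12.336], TCP at [0.123, 0.536, 0.231] pointing down, gripper open.
Joint ranges: [-178.18, 178.18], [-50.72, 133.34], [12.68, 142.11], [-81.47, 261.47], [9.98, 163.14], [-165.26, 165.26]. Speed limits (degrees/s): [136.94, 136.94, 180, 180, 180, 180].

## Interface

Orientations are given as a 3x3 rotation matrix whose columns are the frame's x, y, z axes.
In Python, from rig import observe, get_image, close_job, silhouettes, grip_depth gives the robot as it stands. The module is installed in compiled form; this text tells all that it offers.
- The arm moves only by the shell command python3 -m crank 'ROWS' [FORCE]. ROWS is a JSON object of lists of equal length, an entry for each row: "slide": the shift along the tool's x, y, z in m, a list of three; "roll": the turn about the tool's z in rad; "grip": the finger opening in m, from 0 to 0.0854. A call has exactly 8 rows; each row is the pose to reach, as a shift and turn from the pose commanded when the call began, along the tool's axes at that moment; what a row does not reach only later rows make up. A row lasts 1/10 s, in which the tool goes at most 50 mm and 8.59 degrees, less where a joint would pass 70% of its speed; a pose out of reach is approached as far as the arm can. A call with a gripper value outside its range is refused whole. The fingers move at their own pace and stop on an object; FORCE is the grip in N (left out, the last holds). Time passes only in rows, so rows that repeat a pose let the fingers close, or fill a call up. It gives the time, the measured TCP pose, the force and the opening at its end, in the units of the state.
- observe(): the state, without advancing time (a new reading comes with each control period).
- get_image(name): name is "side" or "top" or "wrist"; returns a dict with "frame" (400x640x3 uint8, red, green, blue), "fx", "fy", "cx", "cy" (pixels), "D" ([k1, k2, p1, p2, k3] as OpenCV has them; the pictures are not rectified), "xyz" and "rotation" of the camera in the world. Camera axes: x right, y down, z forward; pixel columns grow to the right and rows downward; lengths in m; the calibration is good to about 2 mm. A picture is of the moment at which its call begins. There is no depth.
- close_job(): hands the job in, once; it reports no verdict.
Trained networks look in a picture, given as the dict that the camera call returned (one of the last four; its "shot" number tells which), for a name from the list of things; names that differ only in an ending like _2 or _b are one class to them, and where a whole thing is asked for, a point or a joint stands for the part that bears it (a point fixed in the world has none). Each returns a list of dicts, best first, with "confidence" (0 to 1); they miss things now and then, are a little off and sometimes report something else, mostly with a low value. They report only what shows in the picture. A call takes as long as a camera call. They do not tell look-alikes from the thing itself.
- silhouettes(target, picture): "pixels" (400x640 bool, what is visible of it) and "box" ([centre column, centre row, width, height] in pixels, round what is visible of it).
The state is a dict: "time_s": time; "q": joint angles; "qvel": joint speeds; "joint_efforts": joint torques, N m; "position": TCP position; "tool_rot": TCP orientation; "ft_force": force on the tool from outside, world axes, zero at the start; "wrist_torque": the same for the moment, N m; "grip_width": finger opening in m.
Only numpy, scipy, OpenCV 4.12 (cv2) and the standard library are available. Lean on these libraries where they do the work, as an engineer would, in place of code of your own. Each camera call takes 0.05 s, during which the arm holds its last target.

## Working session

There is one attempt and no reset: what is moved stays moved. The work goes in short steps, Python scripts to look and compute and a shell command to move; the robot and the scene stay as the last step left them, time stands still between calls to the robot, and variables do not carry over. Pictures are saved under pics/ and viewed, and the job is handed in when it is done.

```bash
mkdir -p pics
cat > h.py <<'E'
import numpy as np, cv2
from rig import *
def save(p,n): cv2.imwrite('pics/'+n, cv2.cvtColor(p['frame'],cv2.COLOR_RGB2BGR))
def ray(p,uv):
    K=np.array([[p['fx'],0,p['cx']],[0,p['fy'],p['cy']],[0,0,1.]])
    u=cv2.undistortPoints(np.array(uv,float).reshape(-1,1,2),K,np.array(p['D'],float)).reshape(-1,2)
    d=np.c_[u,np.ones(len(u))]@np.array(p['rotation']).T
    return np.array(p['xyz']),d
def atz(p,uv,z):
    o,d=ray(p,uv); return o+d*((z-o[2])/d[:,2])[:,None]
def proj(p,X):
    K=np.array([[p['fx'],0,p['cx']],[0,p['fy'],p['cy']],[0,0,1.]])
    R=np.array(p['rotation']); t=-R.T@np.array(p['xyz'])
    return cv2.projectPoints(np.array(X,float).reshape(-1,1,3),cv2.Rodrigues(R.T)[0],t,K,np.array(p['D'],float))[0].reshape(-1,2)
E
python3 - <<'E'
from h import *
for n in ['top','side','wrist']:
    p=get_image(n); save(p,n+'0.png'); print(n,p['xyz'],np.round(p['rotation'],3).tolist(),p['fx'])
    for t in ['gear_plate','reel_frame','driver_block','parts_tray','round_plate']:
        print(t,[(round(d['confidence'],2),np.round(d['box']).tolist()) for d in silhouettes(t,p)])
s=observe();print(s['tool_rot'],s['position'],s['ft_force'],s['time_s'],grip_depth)
E
```

```text
top [ 0.33223499 -0.01886506  1.58887388] [[0.01, -0.99, 0.14], [-1.0, -0.013, -0.019], [0.021, -0.14, -0.99]] 461.1217479208302
gear_plate [(0.97, [244.0, 202.0, 29.0, 32.0]), (0.93, [188.0, 202.0, 29.0, 26.0]), (0.76, [219.0, 146.0, 32.0, 26.0]), (0.73, [183.0, 245.0, 26.0, 32.0]), (0.71, [197.0, 283.0, 33.0, 32.0])]
reel_frame [(0.58, [396.0, 205.0, 36.0, 30.0]), (0.47, [246.0, 243.0, 32.0, 30.0])]
driver_block [(0.72, [347.0, 135.0, 11.0, 16.0]), (0.57, [310.0, 215.0, 21.0, 81.0])]
parts_tray [(0.9, [243.0, 222.0, 47.0, 78.0])]
round_plate [(0.87, [244.0, 240.0, 28.0, 30.0]), (0.2, [310.0, 214.0, 24.0, 86.0])]
side [ 0.11817681 -0.80675408  1.0252517 ] [[0.879, -0.346, 0.329], [-0.477, -0.646, 0.596], [0.007, -0.681, -0.732]] 483.36457071238317
gear_plate [(0.84, [278.0, 158.0, 33.0, 26.0]), (0.78, [176.0, 160.0, 33.0, 22.0]), (0.74, [210.0, 136.0, 28.0, 26.0]), (0.67, [254.0, 125.0, 30.0, 21.0]), (0.59, [320.0, 127.0, 29.0, 26.0])]
reel_frame [(0.74, [339.0, 149.0, 65.0, 15.0]), (0.72, [364.0, 280.0, 43.0, 52.0])]
driver_block [(0.89, [300.0, 201.0, 97.0, 78.0])]
parts_tray [(0.71, [259.0, 167.0, 99.0, 65.0])]
round_plate [(0.58, [240.0, 176.0, 26.0, 22.0])]
wrist [0.05400608 0.5516227  0.37307092] [[0.222, 0.936, 0.271], [0.975, -0.214, -0.061], [0.001, 0.278, -0.961]] 309.66953615030235
gear_plate [(0.83, [297.0, 345.0, 38.0, 8.0]), (0.74, [237.0, 301.0, 56.0, 65.0])]
reel_frame []
driver_block []
parts_tray [(0.72, [127.0, 387.0, 35.0, 25.0])]
round_plate [(0.66, [137.0, 389.0, 34.0, 22.0])]
[[-9.74839968e-01  2.22905890e-01  1.98924291e-05]
 [ 2.22905890e-01  9.74839968e-01  2.07394076e-05]
 [-1.47689988e-05  2.46517431e-05 -1.00000000e+00]] [0.12260223 0.53614833 0.2313389 ] [-0.07511745  0.45246836  0.07732853] 0.9 0.0187
```

Run:
```python
import cv2
a=cv2.imread('pics/top0.png'); cv2.imwrite('pics/top0z.png',cv2.resize(a[100:340,140:460],(800,600),interpolation=cv2.INTER_CUBIC))
a=cv2.imread('pics/side0.png'); cv2.imwrite('pics/side0z.png',cv2.resize(a[90:340,140:460],(768,600),interpolation=cv2.INTER_CUBIC))
```

```text
(no output)
```

View pics/top0z.png

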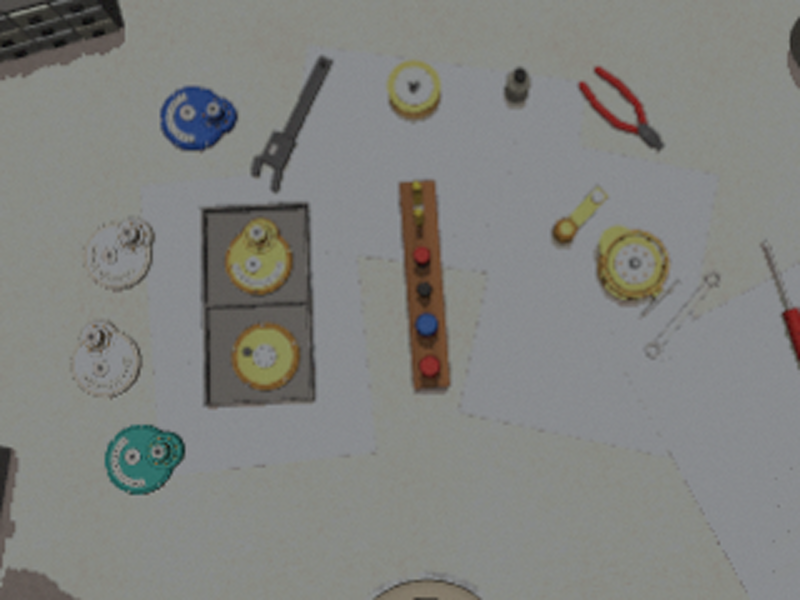

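View pics/side0z.png

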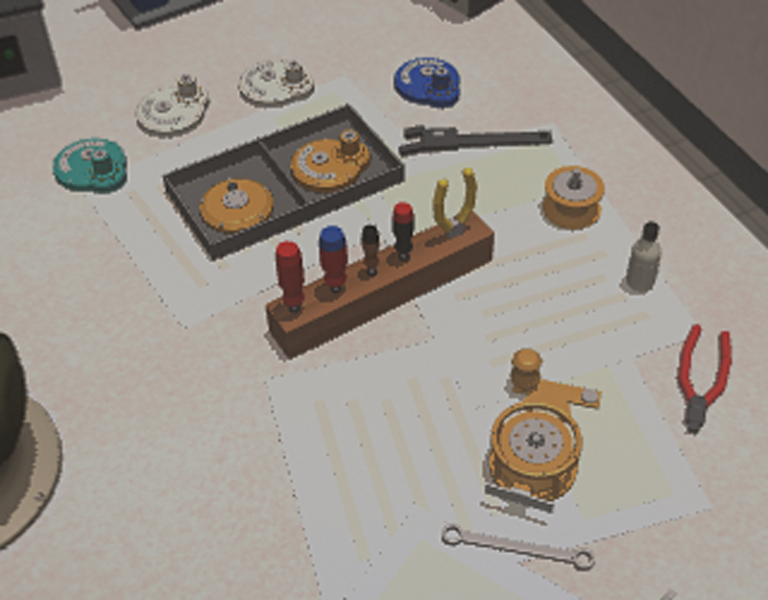

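View pics/wrist0.png

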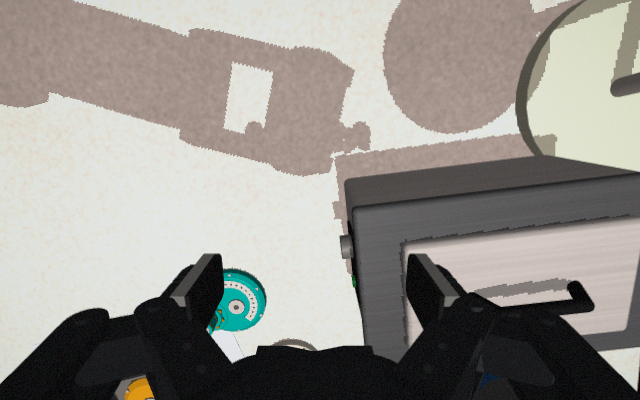

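Gold gear plate is in the far tray bay (top image about (243,203), post toward +x, at (243,192)). The reel is at about (393,206), with its lobe to the upper left and the crank right beside the lobe. I'll fit models to the masks.

```bash
cat > fit.py <<'E'
from h import *
from scipy.optimize import minimize
th=np.linspace(0,2*np.pi,48,endpoint=False)
def cyl(cx,r,z0,z1):
    c=np.c_[cx+r*np.cos(th),r*np.sin(th)]
    return np.vstack([np.c_[c,np.full(48,z0)],np.c_[c,np.full(48,z1)]])
PL=[cyl(0,.046,0,.015),cyl(.034,.026,0,.016),cyl(.034,.018,.01,.02),cyl(.034,.012,.02,.044)]
fo=np.array([[x,y,z] for x in(-.059,-.045) for y in(-.03,.03) for z in (0,.037)])
FR=[cyl(0,.046,0,.054),cyl(.034,.026,.044,.054)]
def place(P,x,y,yaw,z):
    c,s=np.cos(yaw),np.sin(yaw); return P@np.array([[c,s,0],[-s,c,0],[0,0,1]])+[x,y,z]
S=4
def rast(p,parts,pose,z,off):
    m=np.zeros((400,400),np.uint8) 
    for P in parts:
        u=(proj(p,place(P,*pose,z))-off)*S
        cv2.fillConvexPoly(m,cv2.convexHull(np.round(u*16).astype(np.int32)),1,cv2.LINE_8,4)
    return m>0
def gold(p,bright=0):
    h=cv2.cvtColor(p['frame'],cv2.COLOR_RGB2HSV); return h
def fit(obs,parts,z,x0):
    O=[]
    for p,m in obs:
        v,u=np.nonzero(m); off=np.array([u.mean()-50,v.mean()-50]).round()
        M=np.zeros((100,100),np.float32); a=m.astype(np.uint8)
        M=a[int(off[1]):int(off[1])+100,int(off[0]):int(off[0])+100]
        M=cv2.resize(M.astype(np.float32),(400,400),interpolation=cv2.INTER_LINEAR)>.5
        O.append((p,M,off-0.5+0.125))
    def cost(q):
        c=0
        for p,M,off in O:
            r=rast(p,parts,q,z,off); c+=1-(r&M).sum()/(r|M).sum()
        return c/len(O)
    best=None
    for dy in np.arange(0,2*np.pi,np.pi/6) if len(x0)==2 else [x0[2]]:
        q0=np.array([x0[0],x0[1],dy])
        r=minimize(cost,q0,method='Nelder-Mead',options=dict(initial_simplex=q0+np.array([[0,0,0],[.01,0,0],[0,.01,0],[0,0,.4]]),xatol=1e-4,fatol=1e-4))
        if best is None or r.fun<best.fun: best=r
    return best.x,best.fun
E
cat > m1.py <<'E'
from fit import *
def pick(t,p,uv):
    L=silhouettes(t,p); L=[d for d in L if np.hypot(d['box'][0]-uv[0],d['box'][1]-uv[1])<10]
    return L[0]['pixels'] if L else None
T=get_image('top');Sd=get_image('side')
for t,parts,z,ut,us in [('gear_plate',PL,.004,(244,202),(278,158)),('reel_frame',FR,0,(394,205),(364,280))]:
    mt=pick(t,T,ut); ms=pick(t,Sd,us)
    v,u=np.nonzero(mt); x0=atz(T,[[u.mean(),v.mean()]],.03)[0,:2]; print(t,x0)
    for nm,o in [('top',[(T,mt)]),('side',[(Sd,ms)]),('both',[(T,mt),(Sd,ms)])]:
        x,f=fit(o,parts,z,x0); print(nm,x[:2].round(4),np.degrees(x[2]).round(1)%360,round(f,3))
E
python3 m1.py
```

```text
gear_plate [0.53341155 0.2366735 ]
top [0.5317 0.2399] 357.1 0.068
side [0.5341 0.2393] 359.1 0.099
both [0.5325 0.2399] 354.8 0.086
reel_frame [ 0.53239646 -0.27251981]
top [ 0.5302 -0.2732] 41.9 0.075
side [ 0.5311 -0.2732] 41.0 0.057
both [ 0.5306 -0.2732] 40.6 0.066
```

```bash
python3 -m crank '{"slide":[[-0.01,-0.004,0],[-0.04,-0.015,0],[-0.075,-0.029,0],[-0.11,-0.042,0],[-0.15,-0.058,0],[-0.185,-0.071,0],[-0.22,-0.085,0],[-0.25,-0.096,0]],"roll":[0,0,0,0,0,0,0,0],"grip":[0.085,0.085,0.085,0.085,0.085,0.085,0.085,0.085]}' 
python3 -m crank '{"slide":[[-0.035,-0.013,0],[-0.07,-0.027,0],[-0.105,-0.04,0],[-0.14,-0.054,0],[-0.175,-0.068,0],[-0.21,-0.081,0],[-0.235,-0.091,0],[-0.248,-0.096,0]],"roll":[0,0,0,0,0,0,0,0],"grip":[0.085,0.085,0.085,0.085,0.085,0.085,0.085,0.085]}'
python3 - <<'E'
from h import *
p=get_image('wrist'); save(p,'w1.png')
s=observe();print(s['position'],s['q'],s['tool_rot'])
for t in ['gear_plate','parts_tray']:
  print(t,[(round(d['confidence'],2),np.round(d['box']).tolist()) for d in silhouettes(t,p)])
T=get_image('top')
L=silhouettes('parts_tray',T)
E
```

```text
time_s: 2.0
position: [0.3466, 0.3849, 0.2314]
tool_rot: [[-0.975, 0.224, 0.0], [0.224, 0.975, -0.0], [-0.0, -0.0, -1.0]]
ft_force: [-0.0, 0.2, -1.2]
grip_width: 0.0848
time_s: 2.8
position: [0.5669, 0.2358, 0.2309]
tool_rot: [[-0.974, 0.225, -0.0], [0.225, 0.974, -0.0], [0.0, -0.0, -1.0]]
ft_force: [0.2, -1.1, -0.7]
grip_width: 0.0853
[0.56753078 0.23539797 0.23076037] [ 1.15173917e+01  2.84408304e+01  6.33836961e+01 -3.52212599e-02
  8.81828767e+01 -6.54437993e+01] [[-9.74221879e-01  2.25591958e-01 -3.92480956e-06]
 [ 2.25591916e-01  9.74221686e-01 -6.27843602e-04]
 [-1.37812833e-04 -6.12544379e-04 -9.99999803e-01]]
gear_plate [(0.96, [311.0, 151.0, 79.0, 91.0]), (0.83, [412.0, 282.0, 82.0, 70.0]), (0.78, [479.0, 120.0, 88.0, 93.0]), (0.65, [474.0, 15.0, 81.0, 29.0]), (0.36, [14.0, 274.0, 22.0, 61.0])]
parts_tray [(0.6, [292.0, 115.0, 201.0, 231.0])]
```

View pics/w1.png

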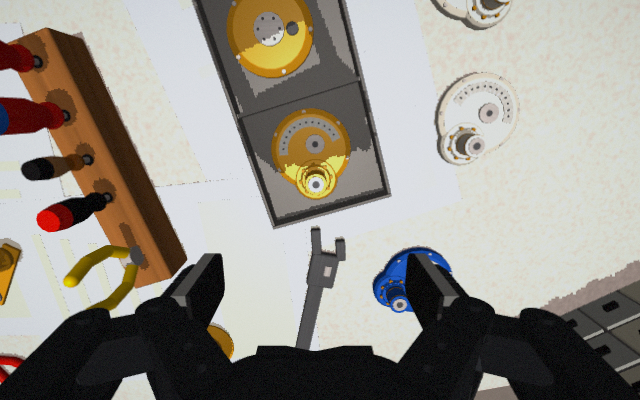

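```bash
cat > m2.py <<'E'
from fit import *
p=get_image('wrist'); L=silhouettes('gear_plate',p); d=min(L,key=lambda d:np.hypot(d['box'][0]-311,d['box'][1]-151))
import fit as F
x,f=fit([(p,d['pixels'])],PL,.004,(0.532,0.24,-.05)); print(x,np.degrees(x[2]),f)
print('post fit',place(np.array([[.034,0,.044]]),*x,.004), 'post by pixel',atz(p,[[316,184.5]],.048),'post-dot', proj(p,place(np.array([[.034,0,.044],[0,0,.015]]),*x,.004)))
print('wall', atz(p,[[275,227],[390,193]],.028))
s=observe();R=np.array(s['tool_rot']);P=place(np.array([[.034,0,.044]]),*x,.004)[0]
print('tool shift to post',R.T@(P-s['position']))
E
python3 m2.py
```

```text
[ 0.53553659  0.238061   -0.02805751] -1.6075767768550193 0.03349917451251616
post fit [[0.56952321 0.23710717 0.048     ]] post by pixel [[0.56798809 0.23975856 0.048     ]] post-dot [[313.91227819 186.39098466]
 [308.11311708 152.00528937]]
wall [[0.61202893 0.18002678 0.028     ]
 [0.60107275 0.31974028 0.028     ]]
tool shift to post [-0.00544442 -0.00060371  0.18368202]
```

```bash
python3 -m crank '{"slide":[[0,0.001,0.005],[0,0.002,0.02],[0,0.003,0.04],[0,0.0035,0.06],[0,0.0035,0.08],[0,0.0035,0.095],[0,0.0035,0.1],[0,0.0035,0.1]],"roll":[0.03,0.07,0.11,0.15,0.18,0.2,0.2,0.2],"grip":[0.085,0.07,0.06,0.055,0.055,0.055,0.055,0.055]}'
python3 - <<'E'
from h import *
p=get_image('wrist'); save(p,'w2.png')
cv2.imwrite('pics/w2z.png',cv2.resize(cv2.cvtColor(p['frame'],cv2.COLOR_RGB2BGR)[100:340,160:480],(800,600),interpolation=cv2.INTER_CUBIC))
s=observe();print(s['position'],s['q'],s['grip_width'])
E
```

```text
time_s: 3.95
position: [0.5655, 0.2418, 0.1312]
tool_rot: [[-0.912, 0.411, -0.001], [0.411, 0.912, -0.0], [0.001, -0.0, -1.0]]
ft_force: [-0.0, -0.6, 0.2]
grip_width: 0.0551
[0.56595861 0.24180432 0.13195465] [ 1.21280825e+01  3.29761892e+01  7.21951666e+01  1.59123762e-04
  7.47901869e+01 -5.35990081e+01] 0.05506181897681696
```

View pics/w2z.png

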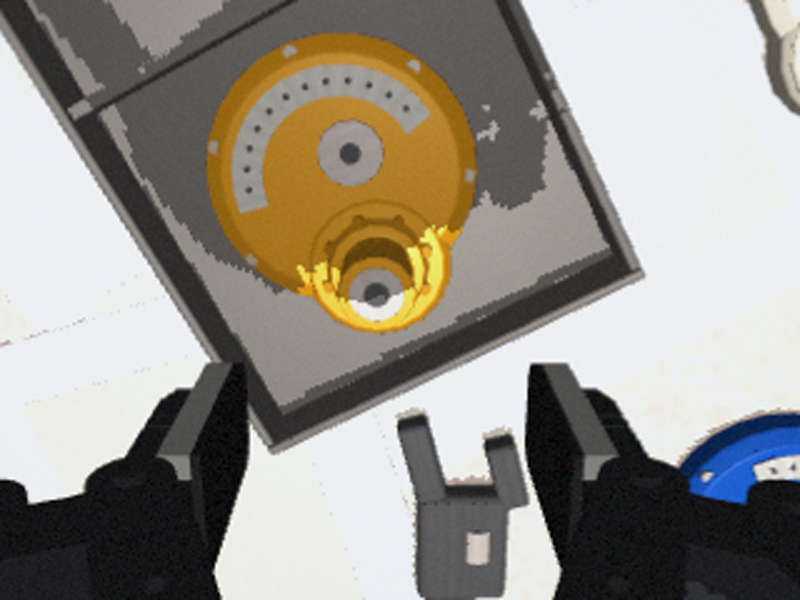

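Run:
```python
from fit import *
p=get_image('wrist'); s=observe();R=np.array(s['tool_rot'])
P=atz(p,[[310.8,217.6]],.048)[0]; H=atz(p,[[300,161.2]],.019)[0]; print('post',P,'hub',H,np.hypot(*(P-H)[:2]),np.degrees(np.arctan2(*(P-H)[1::-1])))
print(s['position'],'shift',R.T@(P-s['position']))
L=silhouettes('gear_plate',p)
for d in L: print(d['confidence'],np.round(d['box']))
# colour mask fit at native scale
import fit as F
d=L[0]; m=d['pixels']
def cost(q):
    r=np.zeros((400,640),np.uint8)
    for Q in PL:
        u=proj(p,place(Q,*q,.004)); cv2.fillConvexPoly(r,cv2.convexHull(np.round(u*16).astype(np.int32)),1,8,4)
    r=r>0; return 1-(r&m).sum()/(r|m).sum()
q0=np.array([.533,.24,-.03])
r=minimize(cost,q0,method='Nelder-Mead',options=dict(initial_simplex=q0+np.array([[0,0,0],[.01,0,0],[0,.01,0],[0,0,.3]])))
print(r.x,np.degrees(r.x[2]),r.fun,place(np.array([[.034,0,.044]]),*r.x,.004))
```

```text
post [0.5712239  0.23652414 0.048     ] hub [0.53180206 0.24433821 0.019     ] 0.04018882527272845 -11.211650850855596
[0.5662181  0.24174466 0.13232113] shift [-0.00660724 -0.00277485  0.0843268 ]
0.9 [474. 291.  83.  54.]
0.68 [519.  81. 122. 140.]
0.62 [295. 171. 106. 120.]
[ 0.533  0.24  -0.03 ] -1.7188733853924696 1.0 [[0.5669847  0.23898015 0.048     ]]
```

```bash
cat > wfit.py <<'E'
from fit import *
def wfit(p,m,parts,q0,z):
    def cost(q):
        r=np.zeros((400,640),np.uint8)
        for Q in parts:
            u=proj(p,place(Q,q[0],q[1],q[2],z)); cv2.fillConvexPoly(r,cv2.convexHull(np.round(u*16).astype(np.int32)),1,8,4)
        r=r>0; return 1-(r&m).sum()/(r|m).sum()
    q0=np.array(q0)
    r=minimize(cost,q0,method='Nelder-Mead',options=dict(initial_simplex=q0+np.array([[0,0,0],[.01,0,0],[0,.01,0],[0,0,.3]])))
    return r.x,r.fun
def draw(p,parts,q,z,name,crop):
    im=cv2.cvtColor(p['frame'],cv2.COLOR_RGB2BGR).copy()
    x0,y0,w,h=crop; k=800/w
    im=cv2.resize(im[y0:y0+h,x0:x0+w],None,fx=k,fy=k,interpolation=cv2.INTER_CUBIC)
    for Q in parts:
        u=proj(p,place(Q,q[0],q[1],q[2],z))
        for c in (u[:48],u[48:]): cv2.polylines(im,[np.round((c-[x0,y0]+.5)*k).astype(np.int32)],True,(255,0,255),1)
    cv2.imwrite('pics/'+name,im)
E
python3 - <<'E'
from wfit import *
p=get_image('wrist'); s=observe();R=np.array(s['tool_rot'])
L=silhouettes('gear_plate',p); d=min(L,key=lambda d:abs(d['box'][0]-295)+abs(d['box'][1]-171))
x,f=wfit(p,d['pixels'],PL,[.533,.24,-.03],.004); P=place(np.array([[.034,0,.044]]),*x,.004)[0]
print(x,np.degrees(x[2]),f,P,'shift',R.T@(P-s['position']),s['position'])
draw(p,PL,x,.004,'w2fit.png',(160,90,320,240))
E
```

```text
[ 0.53587433  0.23817406 -0.0877987 ] -5.030495230966654 0.05112494016275726 [0.56974337 0.23519274 0.048     ] shift [-0.00560011 -0.0045248   0.08437982] [0.56635086 0.2415929  0.13237605]
```

View pics/w2fit.png

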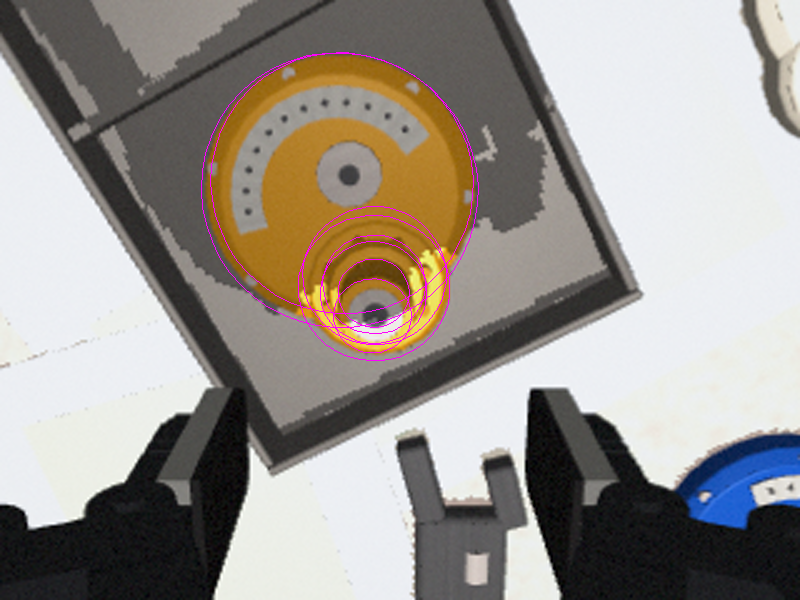

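```bash
python3 -m crank '{"slide":[[-0.002,-0.001,0.005],[-0.004,-0.002,0.015],[-0.005,-0.003,0.03],[-0.006,-0.0035,0.045],[-0.006,-0.0035,0.058],[-0.006,-0.0035,0.065],[-0.006,-0.0035,0.065],[-0.006,-0.0035,0.065]],"roll":[0,0,0,0,0,0,0,0],"grip":[0.055,0.055,0.055,0.055,0.055,0.055,0.055,0.055]}'
python3 - <<'E'
from wfit import *
p=get_image('wrist'); s=observe();R=np.array(s['tool_rot'])
print('tcp px',proj(p,[s['position']]), 'axis at post top',proj(p,[[*s['position'][:2],.048]]))
im=cv2.cvtColor(p['frame'],cv2.COLOR_RGB2BGR)
cv2.imwrite('pics/w3z.png',cv2.resize(im[130:370,160:480],(800,600),interpolation=cv2.INTER_CUBIC))
for d in silhouettes('gear_plate',p): print(d['confidence'],np.round(d['box']))
E
```

```text
time_s: 5.0
position: [0.5703, 0.2358, 0.0666]
tool_rot: [[-0.911, 0.412, 0.001], [0.412, 0.911, 0.0], [-0.0, 0.0, -1.0]]
ft_force: [0.3, -0.3, 0.7]
grip_width: 0.055
tcp px [[314.51535327 259.0807798 ]] axis at post top [[314.46509544 243.80002081]]
0.83 [294. 181. 142. 161.]
0.82 [574.  77. 131. 155.]
0.62 [510. 348. 137. 105.]
```

View pics/w3z.png

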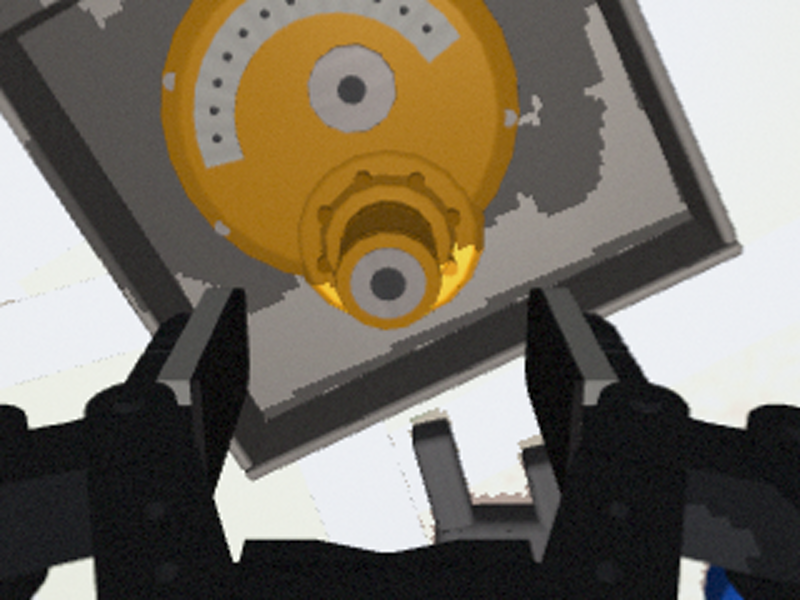

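```bash
python3 -m crank '{"slide":[[0,0,0.005],[0,0,0.012],[0,0,0.02],[0,0,0.028],[0,0,0.034],[0,0,0.038],[0,0,0.038],[0,0,0.038]],"roll":[0,0,0,0,0,0,0,0],"grip":[0.055,0.055,0.055,0.055,0.055,0.055,0.055,0.055]}'
python3 -m crank '{"slide":[[0,0,0],[0,0,0],[0,0,0],[0,0,0],[0,0,0],[0,0,0],[0,0,0],[0,0,0]],"roll":[0,0,0,0,0,0,0,0],"grip":[0.045,0.035,0.028,0.02,0.015,0.015,0.015,0.015]}' 90
```

```text
time_s: 5.9
position: [0.5702, 0.2358, 0.0284]
tool_rot: [[-0.911, 0.412, 0.0], [0.412, 0.911, 0.0], [-0.0, 0.0, -1.0]]
ft_force: [-1.4, 0.2, 0.1]
grip_width: 0.0549
time_s: 6.7
position: [0.5702, 0.2358, 0.0289]
tool_rot: [[-0.911, 0.412, 0.001], [0.412, 0.911, 0.0], [-0.001, 0.0, -1.0]]
ft_force: [-1.4, 0.2, 6.1]
grip_width: 0.021
```

Run:
```python
from wfit import *
p=get_image('wrist'); s=observe(); print(s['grip_width'],s['ft_force'],s['position'])
im=cv2.cvtColor(p['frame'],cv2.COLOR_RGB2BGR)
cv2.imwrite('pics/w4z.png',cv2.resize(im[130:370,160:480],(800,600),interpolation=cv2.INTER_CUBIC))
```

```text
0.020700518483917612 [-1.53635709 -0.01351282  5.39296844] [0.57024275 0.2357611  0.02892956]
```

View pics/w4z.png

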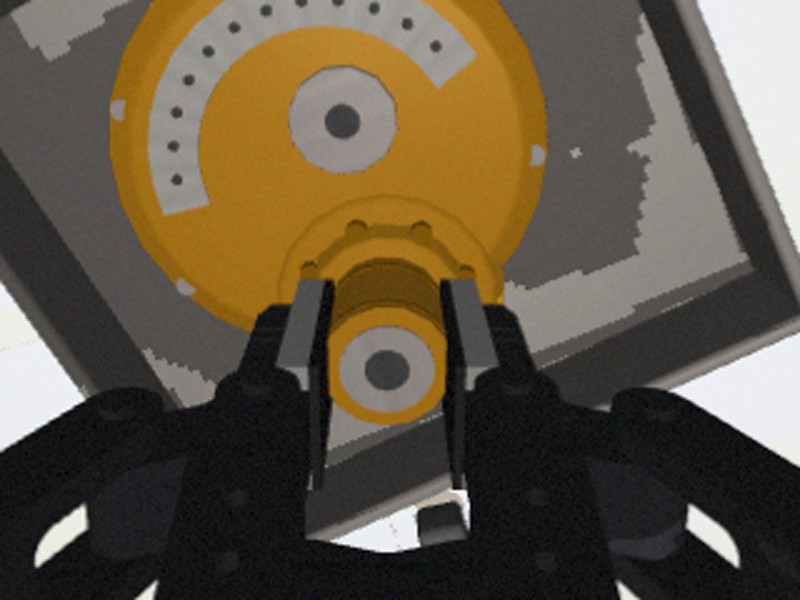

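The post sits between the pads, well centred, so I'm lifting.

```bash
python3 -m crank '{"slide":[[0,0,-0.002],[0,0,-0.006],[0,0,-0.012],[0,0,-0.02],[0,0,-0.03],[0,0,-0.038],[0,0,-0.042],[0,0,-0.042]],"roll":[0,0,0,0,0,0,0,0],"grip":[0.015,0.015,0.015,0.015,0.015,0.015,0.015,0.015]}'
python3 - <<'E'
from wfit import *
for n in ['wrist','side']:
  p=get_image(n); im=cv2.cvtColor(p['frame'],cv2.COLOR_RGB2BGR)
  c=im[130:370,160:480] if n=='wrist' else im[80:230,180:380]
  cv2.imwrite(f'pics/l1{n}.png',cv2.resize(c,(800,600),interpolation=cv2.INTER_CUBIC))
print(observe()['ft_force'],observe()['wrist_torque'])
E
```

```text
time_s: 7.55
position: [0.5704, 0.2358, 0.0712]
tool_rot: [[-0.911, 0.412, 0.001], [0.412, 0.911, 0.0], [-0.001, 0.001, -1.0]]
ft_force: [0.0, 0.5, -1.6]
grip_width: 0.021
[-0.6426426   0.21451246 -2.31887096] [ 0.03420692 -0.04025052 -0.01086145]
```

View pics/l1wrist.png

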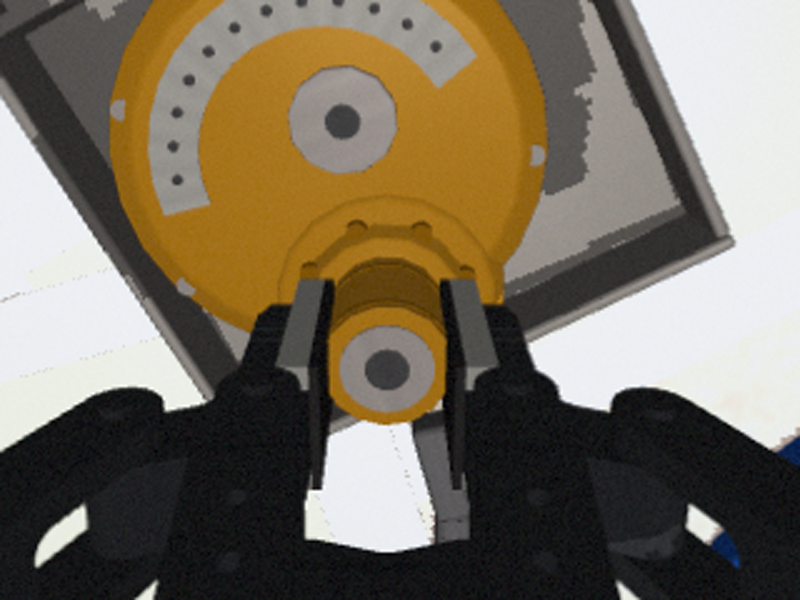

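View pics/l1side.png

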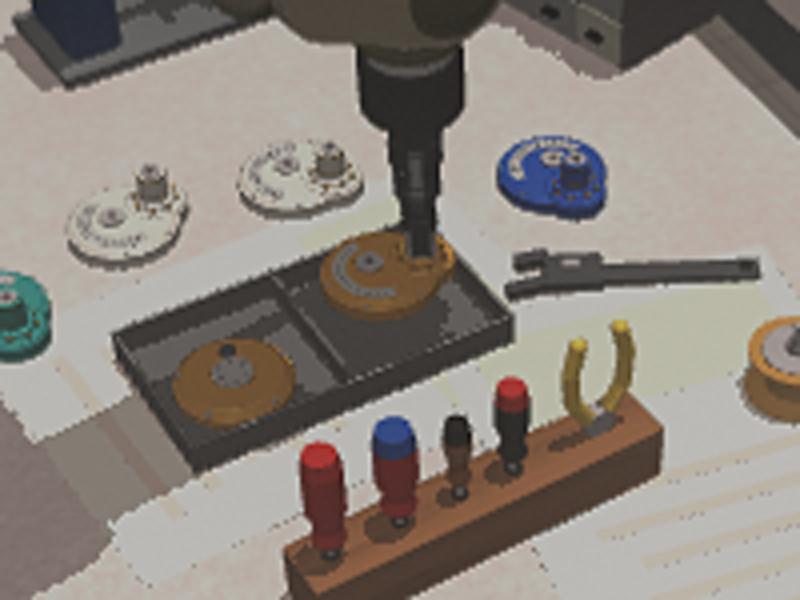

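```bash
python3 -m crank '{"slide":[[0,0,-0.005],[0,0,-0.02],[0,0,-0.045],[0,0,-0.075],[0,0,-0.105],[0,0,-0.135],[0,0,-0.155],[0,0,-0.165]],"roll":[0,0,0,0,0,0,0,0],"grip":[0.015,0.015,0.015,0.015,0.015,0.015,0.015,0.015]}'
python3 - <<'E'
from wfit import *
p=get_image('wrist'); save(p,'l2.png'); s=observe(); print(s['position'],s['q'])
R=np.array(s['tool_rot']); print(R.T@[0.5563-s['position'][0],-.2509-s['position'][1],0])
E
```

```text
time_s: 8.45
position: [0.5704, 0.2358, 0.2373]
tool_rot: [[-0.911, 0.412, 0.003], [0.412, 0.911, 0.001], [-0.002, 0.002, -1.0]]
ft_force: [-0.9, 0.1, -2.6]
grip_width: 0.0209
[0.57056363 0.23584062 0.2378938 ] [ 1.14860431e+01  2.84181759e+01  6.22503498e+01  3.56955335e-04
  8.91272391e+01 -5.41770363e+01]
[-1.87591050e-01 -4.49365466e-01 -3.98272434e-04]
```

View pics/l2.png

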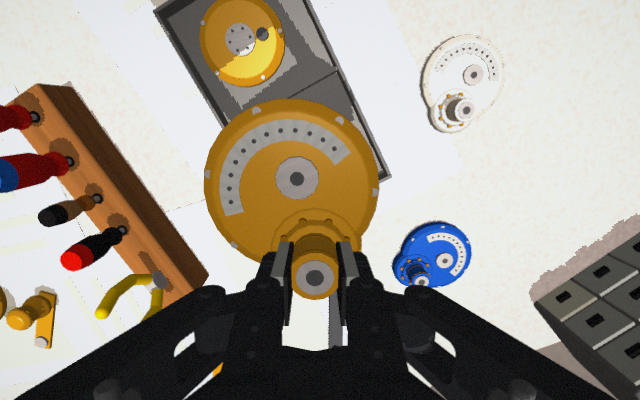

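```bash
for i in 1; do python3 -m crank '{"slide":[[-0.003,-0.007,0],[-0.010,-0.024,0],[-0.020,-0.048,0],[-0.031,-0.074,0],[-0.043,-0.103,0],[-0.053,-0.127,0],[-0.060,-0.144,0],[-0.0625,-0.15,0]],"roll":[0,0,0,0,0,0,0,0],"grip":[0.015,0.015,0.015,0.015,0.015,0.015,0.015,0.015]}'; done
python3 -m crank '{"slide":[[-0.003,-0.007,0],[-0.010,-0.024,0],[-0.020,-0.048,0],[-0.031,-0.074,0],[-0.043,-0.103,0],[-0.053,-0.127,0],[-0.060,-0.144,0],[-0.0625,-0.15,0]],"roll":[0,0,0,0,0,0,0,0],"grip":[0.015,0.015,0.015,0.015,0.015,0.015,0.015,0.015]}'
python3 -m crank '{"slide":[[-0.003,-0.007,0],[-0.010,-0.024,0],[-0.020,-0.048,0],[-0.031,-0.074,0],[-0.043,-0.103,0],[-0.053,-0.127,0],[-0.060,-0.144,0],[-0.0625,-0.15,0]],"roll":[0,0,0,0,0,0,0,0],"grip":[0.015,0.015,0.015,0.015,0.015,0.015,0.015,0.015]}'
python3 - <<'E'
from wfit import *
p=get_image('wrist'); save(p,'l3.png'); s=observe(); print(s['position'],s['q'])
E
```

```text
time_s: 9.3
position: [0.5646, 0.0714, 0.2338]
tool_rot: [[-0.91, 0.414, -0.003], [0.414, 0.91, -0.0], [0.003, -0.001, -1.0]]
ft_force: [-0.2, 0.3, -2.5]
grip_width: 0.0212
time_s: 10.1
position: [0.5602, -0.0902, 0.2347]
tool_rot: [[-0.911, 0.413, -0.001], [0.413, 0.911, 0.0], [0.001, -0.0, -1.0]]
ft_force: [0.9, 0.8, -1.4]
grip_width: 0.021
time_s: 10.9
position: [0.5555, -0.2525, 0.235]
tool_rot: [[-0.911, 0.413, -0.0], [0.413, 0.911, 0.0], [0.0, 0.0, -1.0]]
ft_force: [0.3, 0.4, -1.5]
grip_width: 0.0208
[ 0.55549922 -0.25248722  0.23496065] [-3.55432460e+01  2.78585999e+01  6.36980127e+01 -4.84049543e-03
  8.84617524e+01 -1.01164147e+02]
```

View pics/l3.png

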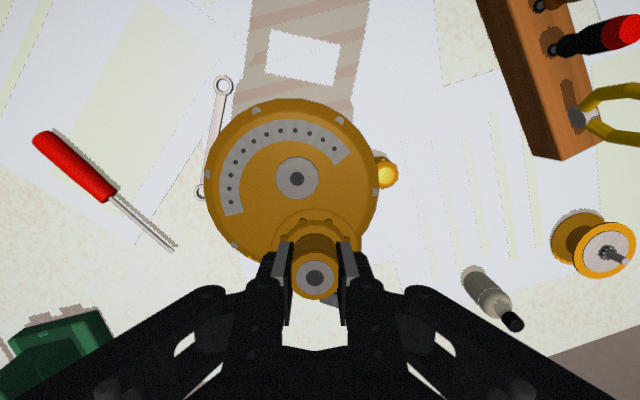

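```bash
cat > held.py <<'E'
from wfit import *
from scipy.optimize import least_squares
def held(p,s,name=None):
    h=cv2.cvtColor(p['frame'],cv2.COLOR_RGB2HSV)
    m=((h[...,0]>12)&(h[...,0]<30)&(h[...,1]>110)&(h[...,2]>60)).astype(np.uint8)
    m=cv2.morphologyEx(m,cv2.MORPH_CLOSE,np.ones((9,9)))
    n,lab=cv2.connectedComponents(m); m=(lab==lab[130 if False else 230,270]).astype(np.uint8)
    c=max(cv2.findContours(m,cv2.RETR_EXTERNAL,cv2.CHAIN_APPROX_NONE)[0],key=len)[:,0]
    c=c[(c[:,1]<215)]
    return c
def fitdisc(p,s,c,zpl):
    # disc silhouette = hull of top and bottom circles; minimise contour-to-hull distance
    def res(q):
        hull=cv2.convexHull(proj(p,place(PL[0],q[0],q[1],0,zpl)).astype(np.float32))
        return np.array([cv2.pointPolygonTest(hull,(float(a),float(b)),True) for a,b in c])
    q0=atz(p,[[291,184]],zpl+.012)[0,:2]
    r=least_squares(res,q0,loss='soft_l1',f_scale=1,diff_step=1e-3); return r.x,res(r.x)
E
python3 - <<'E'
from held import *
p=get_image('wrist'); s=observe(); R=np.array(s['tool_rot']); t=np.array(s['position']); z=t[2]-.0249
c=held(p,s); x,r=fitdisc(p,s,c,z); print(len(c),x,np.abs(r).mean(),np.median(r),np.percentile(r,[5,95]))
P=atz(p,[[315,278]],z+.044)[0]; print('post px',P,'tcp',t, 'axis px',proj(p,[[t[0],t[1],z+.044]]))
for Q in (P,t): 
    d=Q[:2]-x; print('dist',np.hypot(*d),'yaw',np.degrees(np.arctan2(d[1],d[0])))
print('disc in tool',R.T@[x[0]-t[0],x[1]-t[1],0])
im=p['frame'][...,::-1].copy(); cv2.drawContours(im,[c[:,None]],-1,(255,0,0),1)
q=(x[0],x[1],np.arctan2(*(t[:2]-x)[::-1]))
for Q in PL:
    u=proj(p,place(Q,*q,z))
    for k in (u[:48],u[48:]): cv2.polylines(im,[np.round(k).astype(np.int32)],True,(255,0,255),1)
cv2.imwrite('pics/held.png',cv2.resize(im[80:320,160:480],(800,600)))
E
```

```text
330 [ 0.52309779 -0.24956479] 2.9605975918457768 0.4598478703552752 [-12.62915008   7.14871114]
post px [ 0.55550449 -0.25218771  0.25419943] tcp [ 0.55554387 -0.25141825  0.23509943] axis px [[316.61919551 277.43262618]]
dist 0.03251267500919461 yaw -4.627293000521484
dist 0.03249897351119839 yaw -3.2694265851636866
disc in tool [ 3.03242336e-02 -1.16886301e-02  7.85002200e-06]
```

View pics/held.png

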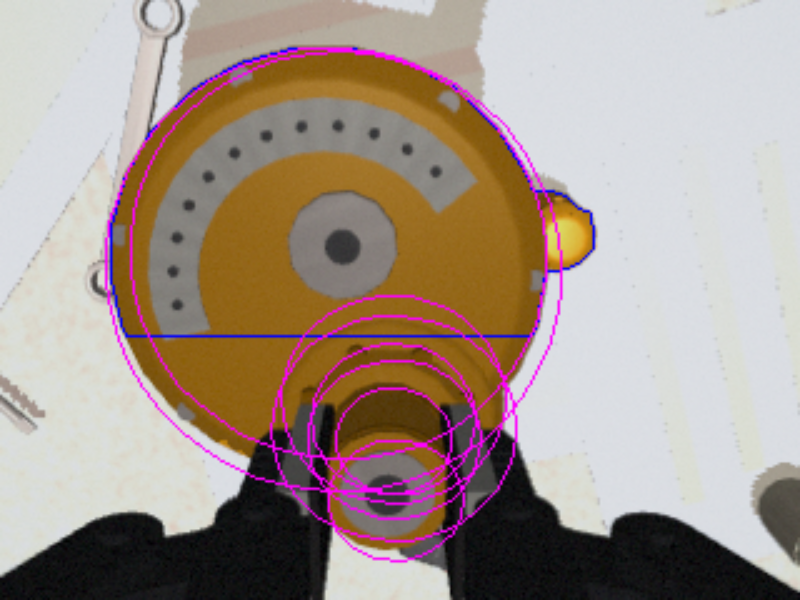

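```bash
cat > held2.py <<'E'
from held import *
def run(p,s,name=None,kn=True):
    R=np.array(s['tool_rot']); t=np.array(s['position'])
    h=cv2.cvtColor(p['frame'],cv2.COLOR_RGB2HSV)
    m=((h[...,0]>12)&(h[...,0]<30)&(h[...,1]>110)&(h[...,2]>60)).astype(np.uint8)
    m=cv2.morphologyEx(m,cv2.MORPH_CLOSE,np.ones((9,9)))
    n,lab=cv2.connectedComponents(m); m=(lab==lab[230,270]).astype(np.uint8)
    c=max(cv2.findContours(m,cv2.RETR_EXTERNAL,cv2.CHAIN_APPROX_NONE)[0],key=len)[:,0].astype(float)
    c=c[(c[:,1]<245)&~((c[:,0]>372)&(c[:,1]>145))&~((c[:,0]>300)&(c[:,1]>190))]
    for freez in (0,1):
        def res(q):
            z=t[2]-.0249+(q[2] if freez else 0)
            hull=cv2.convexHull(proj(p,place(PL[0],q[0],q[1],0,z)).astype(np.float32))
            return np.array([cv2.pointPolygonTest(hull,(float(a),float(b)),True) for a,b in c])
        q0=np.r_[atz(p,[[291,184]],t[2]-.013)[0,:2],[0.]]
        best=least_squares(res,q0,loss='soft_l1',f_scale=1,diff_step=2e-3,x_scale=[.01,.01,.01]) if False else minimize(lambda q:np.sum(np.sqrt(1+res(q)**2)-1),q0,method='Nelder-Mead',options=dict(initial_simplex=q0+np.vstack([np.zeros(3),.01*np.eye(3)]),xatol=1e-5,fatol=1e-3))
        x=best.x; r=res(x); d=R.T@[x[0]-t[0],x[1]-t[1],0]
        print('freez',freez,x.round(4),'res',np.abs(r).mean().round(2),'tool xy',d[:2].round(4),'dist',np.hypot(d[0],d[1]).round(4),'yaw',np.degrees(np.arctan2(t[1]-x[1],t[0]-x[0])).round(2),'tool ang',np.degrees(np.arctan2(d[1],d[0])).round(2))
    if name:
        im=p['frame'][...,::-1].copy()
        for a,b in c.astype(int): im[b,a]=(255,0,0)
        z=t[2]-.0249+x[2]
        u=proj(p,place(PL[0],x[0],x[1],0,z))
        im=cv2.resize(im[80:320,160:480],(800,600))
        for k in (u[:48],u[48:]): cv2.polylines(im,[np.round((k-[160,80]+.5)*2.5).astype(np.int32)],True,(255,0,255),1)
        cv2.imwrite('pics/'+name,im)
if __name__=='__main__':
    p=get_image('wrist'); s=observe(); run(p,s,'held2.png')
E
python3 held2.py
```

```text
freez 0 [ 0.5231 -0.2481 -0.0006] res 3.77 tool xy [ 0.0307 -0.011 ] dist 0.0326 yaw -4.56 tool ang -19.75
freez 1 [ 0.5218 -0.25   -0.0089] res 1.95 tool xy [ 0.0311 -0.0133] dist 0.0338 yaw -1.18 tool ang -23.13
```

View pics/held2.png

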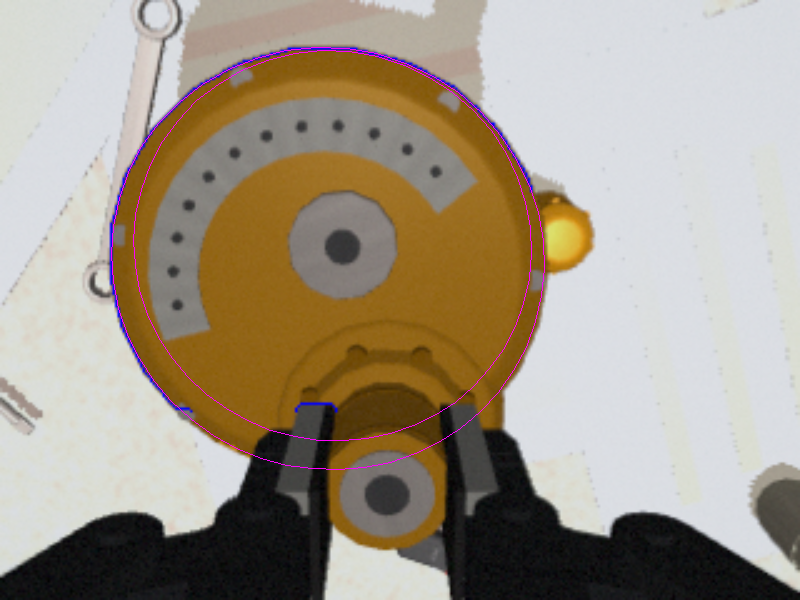

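```bash
python3 -m crank '{"slide":[[0,0.007,0],[0,0.026,0],[0,0.052,0],[0,0.082,0],[0,0.112,0],[0,0.139,0],[0,0.155,0],[0,0.16,0]],"roll":[0,0,0,0,0,0,0,0],"grip":[0.015,0.015,0.015,0.015,0.015,0.015,0.015,0.015]}'
cat > m3.py <<'E'
from wfit import *
import sys
p=get_image('wrist'); save(p,sys.argv[1]); s=observe(); print(s['position'])
L=silhouettes('reel_frame',p)
for d in L[:3]:
    print(round(d['confidence'],2),np.round(d['box']))
d=max(L,key=lambda d:d['pixels'].sum())
L=[d for d in L if abs(atz(p,[d['box'][:2]],.03)[0,:2]-[.535,-.27]).max()<.05]
m=L[0]['pixels']
FF=FR
x,f=wfit(p,m,FF,[.531,-.273,.71],0.); print(x.round(4),np.degrees(x[2]),f)
b=L[0]['box']
draw(p,FF,x,0,'fit_'+sys.argv[1],(int(np.clip(b[0]-100,0,440)),int(np.clip(b[1]-75,0,250)),200,150))
E
python3 m3.py f1.png
```

```text
time_s: 11.85
position: [0.6218, -0.1035, 0.2354]
tool_rot: [[-0.912, 0.41, 0.0], [0.41, 0.912, 0.0], [-0.0, 0.0, -1.0]]
ft_force: [0.1, -0.6, -1.0]
grip_width: 0.0212
[ 0.62171885 -0.1040711   0.23536264]
0.84 [140. 166. 106.  93.]
0.55 [ 79. 141.  31. 123.]
[ 0.5332 -0.2754  0.7602] 43.554906545670704 0.08829854522454139
```

```bash
ls pics
```

```text
f1.png
fit_f1.png
held.png
held2.png
l1side.png
l1wrist.png
l2.png
l3.png
side0.png
side0z.png
top0.png
top0z.png
w1.png
w2.png
w2fit.png
w2z.png
w3z.png
w4z.png
wrist0.png
```

View pics/fit_f1.png

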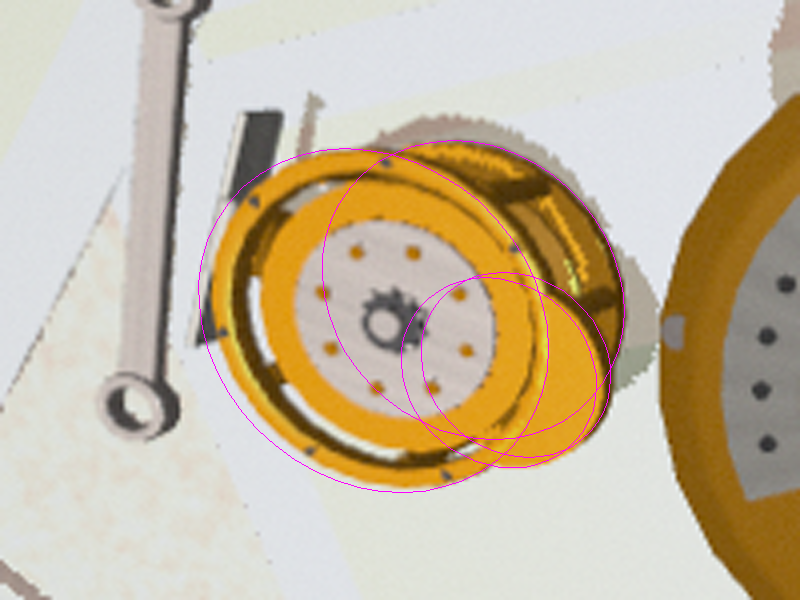

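View pics/f1.png

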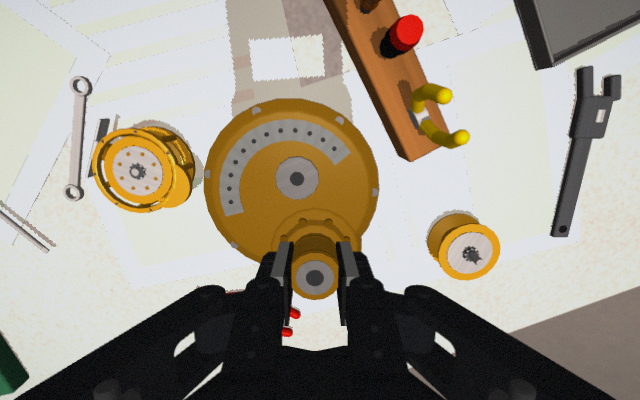

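Run:
```python
from wfit import *
p=get_image('wrist'); s=observe()
print('centre from shaft',atz(p,[[136.2-.4,171.5-.4]],.053))
L=silhouettes('reel_frame',p); L=[d for d in L if abs(atz(p,[d['box'][:2]],.03)[0,:2]-[.535,-.27]).max()<.05]; m=L[0]['pixels']
# gold colour mask of rim region instead
for rr in (.042,.043,.044,.045,.046):
  for lr in (.024,.026):
    FF=[cyl(0,rr,0,.054),cyl(.034,lr,.044,.054)]
    x,f=wfit(p,m,FF,[.533,-.275,.74],0.); print(rr,lr,x.round(4),np.degrees(x[2]).round(1),round(f,4))
FF=[cyl(0,.044,.05,.054),cyl(.034,.026,.05,.054)]
draw(p,FF,(0.5325,-.2745,np.radians(42)),0,'fit2.png',(40,91,200,150))
```

```text
centre from shaft [[ 0.5331018  -0.27323263  0.053     ]]
0.042 0.024 [ 0.5308 -0.273   0.5522] 31.6 0.1252
0.042 0.026 [ 0.5303 -0.2739  0.5811] 33.3 0.1186
0.043 0.024 [ 0.5316 -0.2735  0.6071] 34.8 0.1009
0.043 0.026 [ 0.5318 -0.2736  0.6822] 39.1 0.0948
0.044 0.024 [ 0.533  -0.273   0.6569] 37.6 0.0793
0.044 0.026 [ 0.5327 -0.2734  0.7196] 41.2 0.0742
0.045 0.024 [ 0.5333 -0.2733  0.6672] 38.2 0.0676
0.045 0.026 [ 0.5329 -0.2735  0.7279] 41.7 0.0646
0.046 0.024 [ 0.533  -0.274   0.6578] 37.7 0.0735
0.046 0.026 [ 0.5328 -0.2737  0.726 ] 41.6 0.0673
```

View pics/fit2.png

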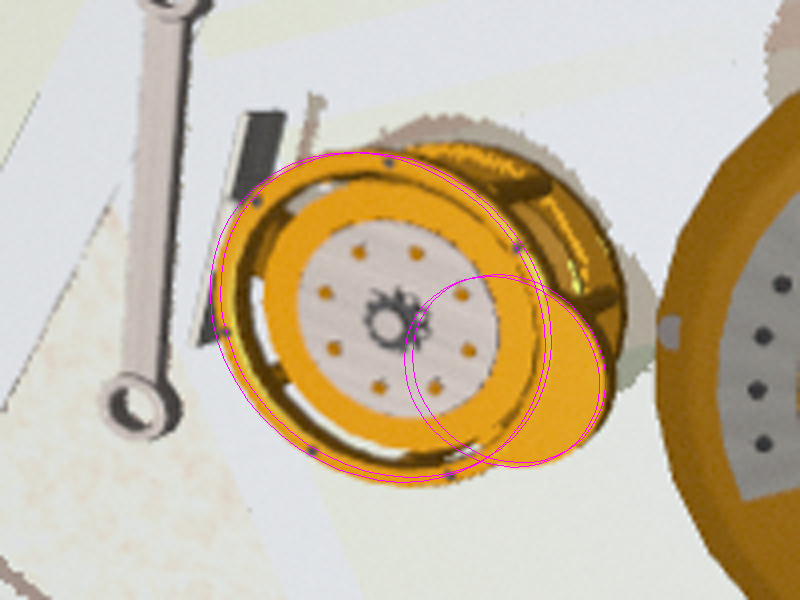

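```bash
cat > held3.py <<'E'
from held import *
import sys
p=get_image('wrist'); s=observe()
R=np.array(s['tool_rot']); t=np.array(s['position'])
h=cv2.cvtColor(p['frame'],cv2.COLOR_RGB2HSV)
m=((h[...,0]>12)&(h[...,0]<30)&(h[...,1]>110)&(h[...,2]>60)).astype(np.uint8); m[:, :203]=0
m=cv2.morphologyEx(m,cv2.MORPH_CLOSE,np.ones((9,9)))
n,lab=cv2.connectedComponents(m); m=(lab==lab[230,270]).astype(np.uint8)
c=max(cv2.findContours(m,cv2.RETR_EXTERNAL,cv2.CHAIN_APPROX_NONE)[0],key=len)[:,0].astype(float)
c=c[(c[:,1]<235)&~((c[:,0]>265)&(c[:,1]>200))&~((c[:,0]>362)&(c[:,1]>145)) & (c[:,0]>204)]
def go(dz,r=None):
    z=t[2]-.0249+dz
    def res(q):
        rr=q[2] if r is None else r
        hull=cv2.convexHull(proj(p,place(cyl(0,rr,0,.013),q[0],q[1],0,z)).astype(np.float32))
        return np.array([cv2.pointPolygonTest(hull,(float(a),float(b)),True) for a,b in c])
    q0=np.r_[atz(p,[[291,184]],t[2]-.013)[0,:2],[.044]]
    x=minimize(lambda q:np.sum(np.sqrt(1+res(q)**2)-1),q0,method='Nelder-Mead',options=dict(initial_simplex=q0+np.vstack([np.zeros(3),.006*np.eye(3)]),xatol=1e-5,fatol=1e-3)).x
    P=R.T@(atz(p,[[314.6,278]],z+.044)[0]-t); d=R.T@[x[0]-t[0],x[1]-t[1],0]; e=d-P
    print('dz',dz,'r',(x[2] if r is None else r).round(4) ,'res',np.abs(res(x)).mean().round(2),'disc tool',d[:2].round(4),'post tool',P[:2].round(4),'dist',np.hypot(*e[:2]).round(4),'ang',np.degrees(np.arctan2(e[1],e[0])).round(1))
for dz in (-.008,-.004,0,.003): go(dz)
H=R.T@(atz(p,[[296.6,178.2]],t[2]-.0249+.015)[0]-t); print('hub tool',H)
E
python3 held3.py
```

```text
dz -0.008 r 0.0467 res 0.28 disc tool [ 0.0307 -0.0124] post tool [-0.0045  0.0003] dist 0.0374 ang -19.9
dz -0.004 r 0.0455 res 0.28 disc tool [ 0.0316 -0.0121] post tool [-0.0022  0.0003] dist 0.0361 ang -20.1
dz 0 r 0.0444 res 0.28 disc tool [ 0.0326 -0.0118] post tool [0.0001 0.0003] dist 0.0347 ang -20.4
dz 0.003 r 0.0435 res 0.28 disc tool [ 0.0334 -0.0116] post tool [0.0018 0.0003] dist 0.0337 ang -20.6
hub tool [ 0.03918159 -0.00869259  0.00990466]
```

```bash
python3 -m crank '{"slide":[[0,-0.007,0],[0,-0.026,0],[-0.001,-0.052,0],[-0.001,-0.082,0],[-0.002,-0.112,0],[-0.0025,-0.139,0],[-0.0025,-0.155,0],[-0.0025,-0.16,0]],"roll":[-0.05,-0.14,-0.26,-0.39,-0.52,-0.64,-0.74,-0.792],"grip":[0.015,0.015,0.015,0.015,0.015,0.015,0.015,0.015]}'
python3 -m crank '{"slide":[[0,0,0.005],[0,0,0.015],[0,0,0.03],[0,0,0.045],[0,0,0.06],[0,0,0.072],[0,0,0.078],[0,0,0.08]],"roll":[0,0,0,0,0,0,0,0],"grip":[0.015,0.015,0.015,0.015,0.015,0.015,0.015,0.015]}'
python3 - <<'E'
from wfit import *
s=observe();R=np.array(s['tool_rot']);t=np.array(s['position']);print(t,s['q'],np.degrees(np.arctan2(R[1,0],R[0,0])))
d=R@[.0322,-.0119,0]; print('disc',t+d,'yaw',np.degrees(np.arctan2(-d[1],-d[0])), 'shift needed tool',R.T@(np.array([.5583,-.2512,t[2]])-t))
for n,c in [('wrist',(0,0,640,400)),('side',(290,200,160,120)),('top',(330,140,120,90))]:
  p=get_image(n); draw(p,[],None,None,f'd1{n}.png',c)
E
```

```text
time_s: 12.9
position: [0.5564, -0.2553, 0.2353]
tool_rot: [[-0.933, -0.359, -0.0], [-0.359, 0.933, -0.0], [0.0, -0.0, -1.0]]
ft_force: [-1.0, 0.7, -2.2]
grip_width: 0.0214
time_s: 13.7
position: [0.5576, -0.2524, 0.1546]
tool_rot: [[-0.933, -0.359, -0.001], [-0.359, 0.933, 0.001], [0.001, 0.001, -1.0]]
ft_force: [0.0, -0.3, -1.6]
grip_width: 0.0208
[ 0.55762396 -0.25235022  0.15456315] [-3.54161501e+01  3.14871168e+01  7.09355396e+01 -1.66130651e-03
  7.76389507e+01 -1.46444324e+02] -158.97145434953217
disc [ 0.53183854 -0.27501212  0.15457257] yaw 41.31109733041789 shift needed tool [-1.04374955e-03  8.31031998e-04  8.66726060e-08]
```

View pics/d1wrist.png

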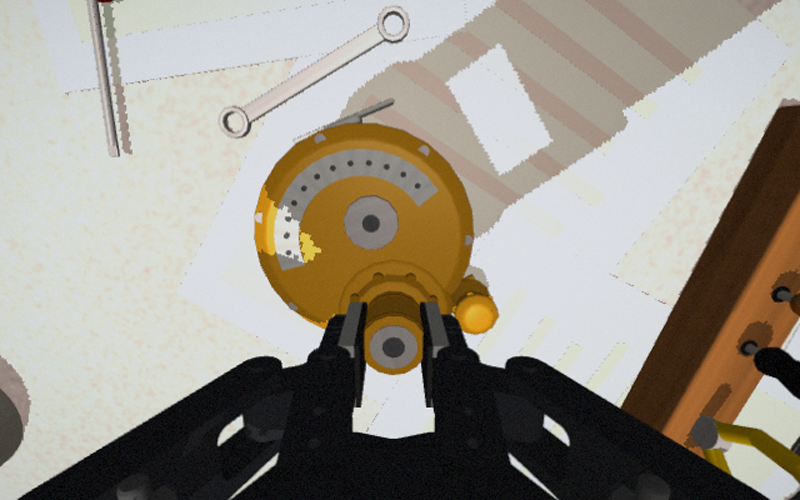

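View pics/d1side.png

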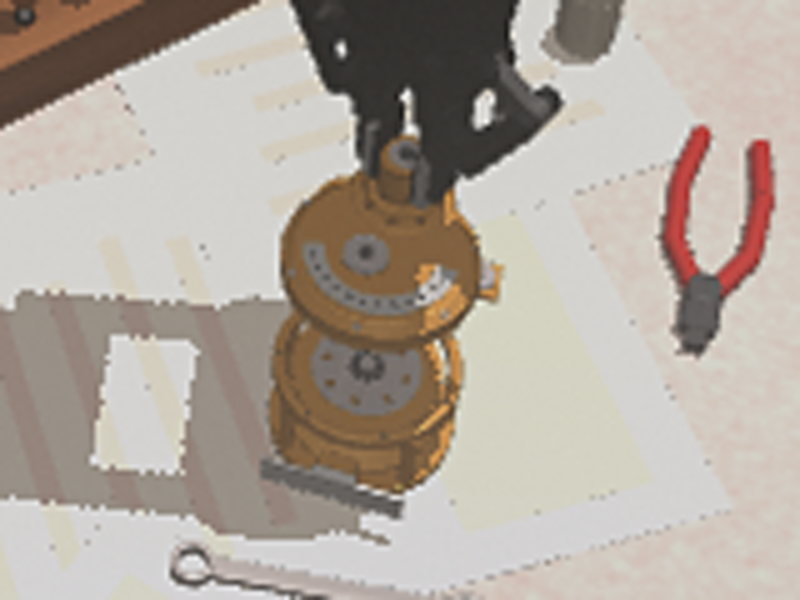

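```bash
cat > ov.py <<'E'
from wfit import *
import sys
s=observe();R=np.array(s['tool_rot']);t=np.array(s['position']);d=R@[.0322,-.0119,0]
q=(t[0]+d[0],t[1]+d[1],np.arctan2(-d[1],-d[0]));z=t[2]-.0249
print('plate',np.round(q,4),np.degrees(q[2]),'z',z, 'tilt',R[2])
F=(0.5328,-.2737,np.radians(41.5))
p=get_image('side'); x0,y0,w,h=290,200,160,120;k=5
im=cv2.resize(p['frame'][y0:y0+h,x0:x0+w,::-1],None,fx=k,fy=k,interpolation=cv2.INTER_CUBIC)
def dr(Qs,q,z,col):
    for Q in Qs:
        u=proj(p,place(Q,*q,z))
        for c in (u[:48],u[48:]): cv2.polylines(im,[np.round((c-[x0,y0]+.5)*k).astype(np.int32)],True,col,1)
dr([cyl(0,.0445,0,.013),cyl(.034,.0105,.02,.044)],q,z,(255,0,255)); dr([cyl(0,.0445,.05,.054),cyl(0,.004,.05,.053)],F,0,(255,0,0))
cv2.imwrite('pics/'+sys.argv[1],im)
print('shaft side',atz(p,[[362.6,272.5]],.053))
E
python3 ov.py ov1.png
```

```text
plate [ 0.5322 -0.2754  0.7211] 41.316986865830124 z 0.13091300277523538 tilt [-5.23663672e-04 -8.51422948e-04 -9.99999500e-01]
shaft side [[ 0.52997248 -0.27427422  0.053     ]]
```

View pics/ov1.png

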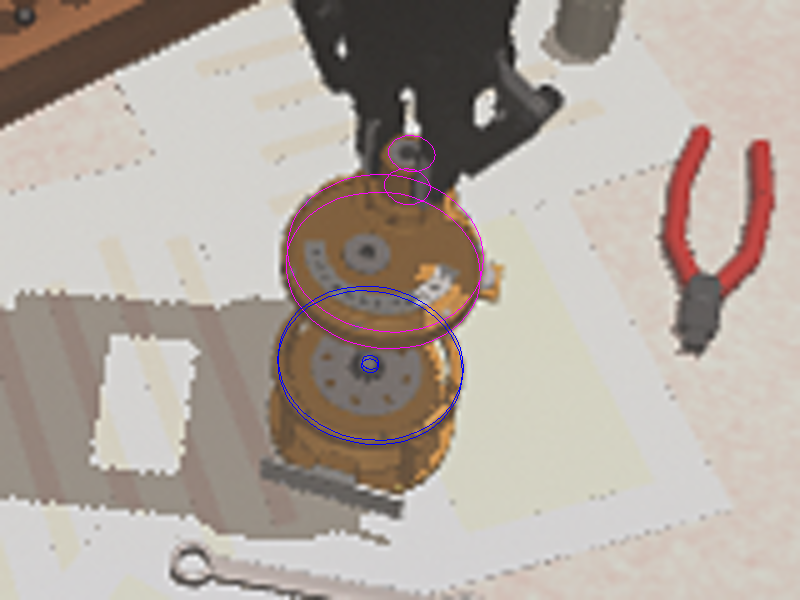

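```bash
python3 -m crank '{"slide":[[0,0,0.003],[0,0,0.01],[0,0,0.02],[0,0,0.03],[0,0,0.04],[0,0,0.047],[0,0,0.05],[0,0,0.05]],"roll":[0,0,0,0,0,0,0,0],"grip":[0.015,0.015,0.015,0.015,0.015,0.015,0.015,0.015]}'
python3 ov.py ov2.png; python3 -c "
from wfit import *
p=get_image('wrist');draw(p,[],None,None,'d2w.png',(160,70,320,240))"
```

```text
time_s: 14.7
position: [0.5576, -0.2526, 0.1049]
tool_rot: [[-0.933, -0.359, -0.001], [-0.359, 0.933, 0.0], [0.0, 0.001, -1.0]]
ft_force: [-0.0, -0.2, -0.7]
grip_width: 0.0207
plate [ 0.5319 -0.2752  0.7212] 41.32190691972469 z 0.0799574206374847 tilt [ 3.90784925e-04  5.79891195e-04 -9.99999756e-01]
shaft side [[ 0.52997248 -0.27427422  0.053     ]]
```

View pics/ov2.png

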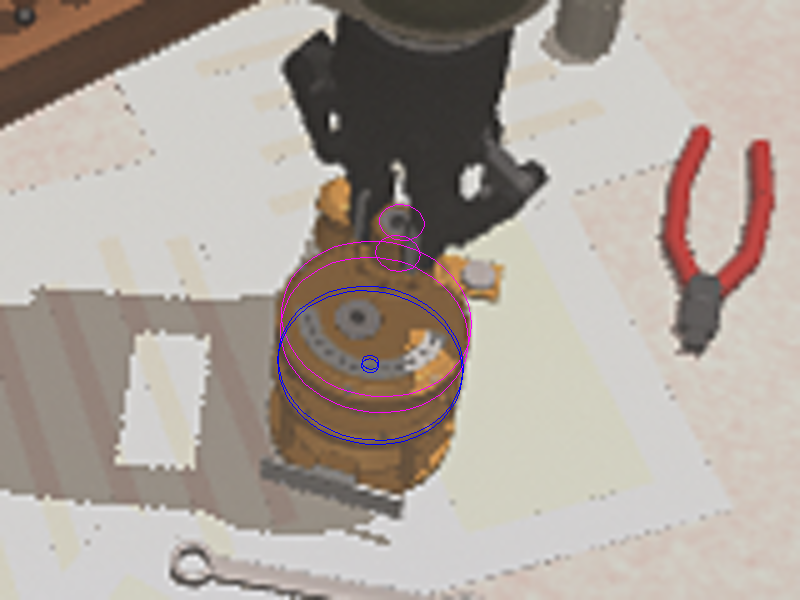

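View pics/d2w.png

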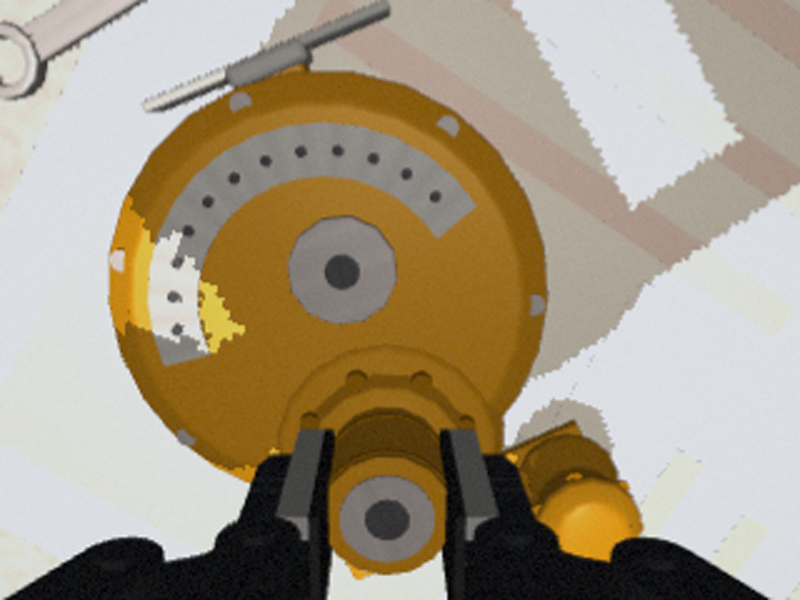

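Run:
```python
from wfit import *
p=get_image('wrist')
a,b=atz(p,[[217.6,111.6],[314.8,72.8]],.037)[:,:2]; d=b-a; n=np.array([-d[1],d[0]])/np.hypot(*d)
mid=(a+b)/2
if n@(np.array([.532,-.275])-mid)<0:n=-n
print('foot len',np.hypot(*d),'yaw',np.degrees(np.arctan2(n[1],n[0])),'mid',mid,'centre est',mid+.059*n)
T=get_image('top'); draw(T,[],None,None,'t3.png',(330,140,120,90))
```

```text
foot len 0.06764809805983486 yaw 41.391066522951185 mid [ 0.49167929 -0.31211356] centre est [ 0.53594193 -0.27310306]
```

View pics/t3.png

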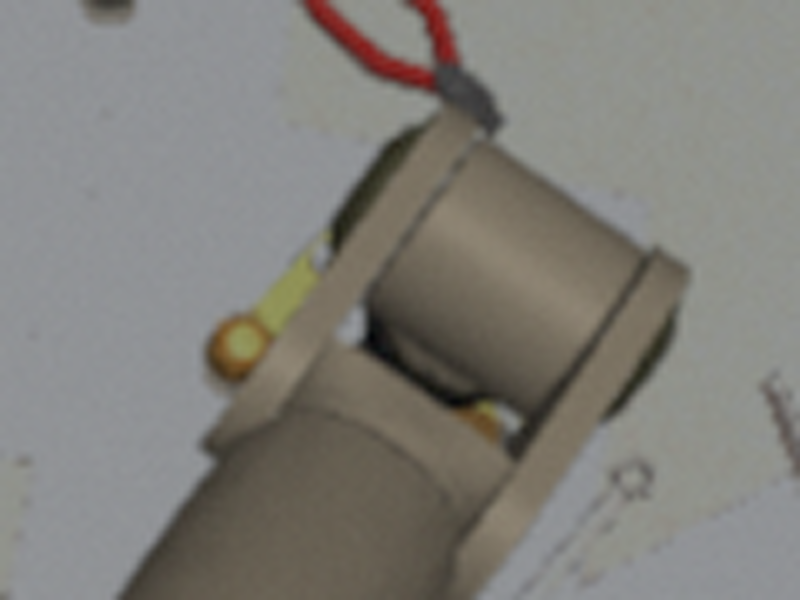

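```bash
python3 -m crank '{"slide":[[0,0,0.001],[-0.0005,0,0.003],[-0.001,0.0005,0.006],[-0.0012,0.0005,0.009],[-0.0012,0.0005,0.012],[-0.0012,0.0005,0.014],[-0.0012,0.0005,0.015],[-0.0012,0.0005,0.015]],"roll":[0,0,0,0,0,0,0,0],"grip":[0.015,0.015,0.015,0.015,0.015,0.015,0.015,0.015]}'
python3 -m crank '{"slide":[[0,0,0],[0,0,0],[0,0,0],[0,0,0],[0,0,0],[0,0,0],[0,0,0],[0,0,0]],"roll":[0,0,0,0,0,0,0,0],"grip":[0.015,0.015,0.015,0.015,0.015,0.015,0.015,0.015]}'
python3 ov.py ov3.png; python3 -c "
from wfit import *
p=get_image('wrist');draw(p,[],None,None,'d3w.png',(160,70,320,240));print(observe()['ft_force'])"
```

```text
time_s: 15.7
position: [0.5586, -0.2517, 0.0902]
tool_rot: [[-0.933, -0.359, -0.0], [-0.359, 0.933, 0.0], [0.0, 0.0, -1.0]]
ft_force: [0.8, -0.3, -1.1]
grip_width: 0.0208
time_s: 16.5
position: [0.5587, -0.2517, 0.0903]
tool_rot: [[-0.933, -0.359, 0.0], [-0.359, 0.933, -0.0], [-0.0, -0.0, -1.0]]
ft_force: [-0.3, 0.4, -2.1]
grip_width: 0.0207
plate [ 0.5329 -0.2744  0.7212] 41.321195662053185 z 0.06542341370284457 tilt [-5.75260278e-06 -4.37942721e-05 -9.99999999e-01]
shaft side [[ 0.52997248 -0.27427422  0.053     ]]
[-0.99529782 -0.25095622 -1.88885444]
```

View pics/ov3.png

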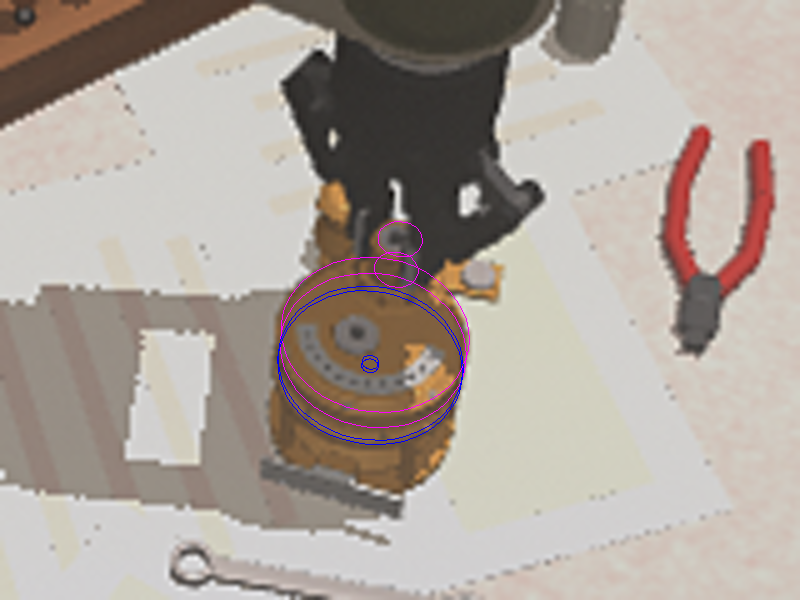

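View pics/d3w.png

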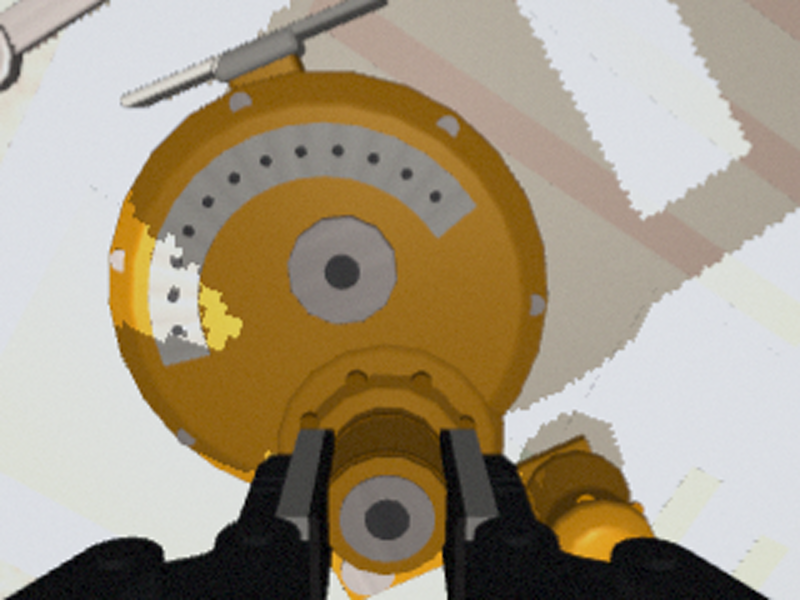

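Run:
```python
from wfit import *
p=get_image('side'); a=p['frame'][245:305,335:395,::-1]
a=cv2.convertScaleAbs(a,alpha=1.5); cv2.imwrite('pics/s4.png',cv2.resize(a,(600,600),interpolation=cv2.INTER_NEAREST))
# model extreme bottoms in these px
for nm,c,z in [('plate bot',(.5329,-.2744),.0654),('plate top',(.5329,-.2744),.0784),('rim',(.5328,-.2737),.054)]:
    u=proj(p,place(cyl(0,.0445,0,0)[:48],c[0],c[1],0,z)); i=u[:,1].argmax(); print(nm,((u[i]-[335,245]+.5)*10).round(),((u[:,0].min()-335+.5)*10).round(),((u[:,0].max()-335+.5)*10).round())
```

```text
plate bot [302. 405.] 109.0 482.0
plate top [306. 374.] 112.0 487.0
rim [297. 429.] 105.0 475.0
```

View pics/s4.png

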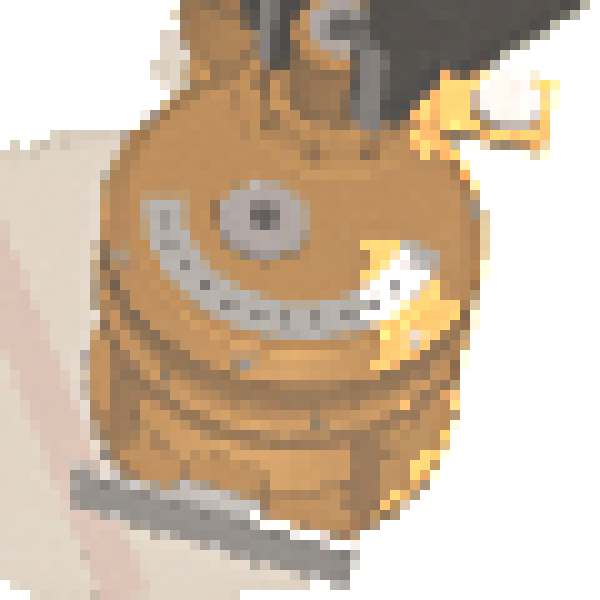

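Run:
```python
from h import *
s=observe(); print(s['position'],s['time_s'],s['grip_width'],np.abs(s['qvel']).max())
print(close_job())
```

```text
[ 0.55866541 -0.25169387  0.09031406] 16.65 0.020930125427788264 0.11496634841341512
the job is handed in; nothing more can be done
None
```

I gripped the gold gear plate by its post and lifted it from the tray. I carried it over the screwdriver block with its underside about 0.21 m up, and handed in at 16.7 s with the plate still held over the reel. `close_job()` gave no verdict, so the figures below are my own last checks.

| Check | Measured at hand-in |
|---|---|
| Underside above rim top | about 11 mm |
| Disc centre off rim centre | about 1 mm against the wrist camera, up to about 2 mm against the side and top cameras |
| Turn | 41.3° for the plate; 41.5° for the frame from its outline, 41.4° from its foot |
| Level | tool vertical to well under 0.1°; plate in the same place in the gripper as when gripped |
| Contact | no contact with the reel in the readings or pictures; I never pushed or touched the other parts |

**What disagreed:**
- **Centre:** estimates of the reel centre differed by about 2 mm between cameras. A rougher one from the reel's foot was about 3 mm out along the frame's axis, and I gave it little weight.
- **Height:** in the side view the plate's lower edge sat about 1.5 pixels higher than my model. I put that down to a rounded edge and kept the height from the grip reading.
- **Sizes:** the post measured about 21 mm across instead of 24 mm. The disc and rim showed about 44.5 mm radius instead of 46 mm.

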